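# Raise the pop-up socket tower of the painting desk

## Task

Bring up the pop-up socket tower so that the painting lamp and the airbrush compressor can be plugged in: press its round aluminium cap in until the latch lets go and the tower springs up by itself, then take hold of the tower and draw it straight up until its orange lock button clicks out above the desk ring. Let go and leave the tower standing on its lock, with the paints, the pots and the things on the cutting mat left standing where they are.

Things in the scene. Friction and masses are not known exactly. Their poses are not given: they have to be found in the camera images.
- popup: Fixed dark steel desk ring of the pop-up socket tower, 94 mm in diameter, 10 mm high; origin at the centre of its underside, on the desk; its x axis points to the side where the lock button comes out. Inside it slides the tower: an upright round column, 54 mm in diameter, aluminium cap on a black body with flush white and grey sockets, one smooth diameter, gripped anywhere on its round side.
- cap_top (a point): Centre of the top face of the tower's cap (54 mm in diameter, 14 mm high, a thin dark circle on top). It moves with the tower, straight up: 20 mm above the desk when latched down (so 10 mm proud of the ring), 65 mm when sprung up, 144 mm when locked. z axis up, x axis to the lock button's side.
- tower (a joint): Travel in m. 0: latched (start; a pull does not free it). Push-push latch: pressed down 5 to 8 mm (stop at -0.008; 6 to 11 N moves it) and then let rise freely, it springs up within 1 s to 0.045; pushed fully down it would latch again. Above 0.045 it slides up against its weight (0.29 to 0.44 kg) to a stop at 0.131; locked from 0.1245 on, it rests at 0.124; let go lower, it sinks to 0.045.
- lock (a joint): Spring-loaded lock button, orange, 14 mm wide and 10 mm high, low on the tower's side: 0 while the desk ring holds it in (hidden below the desk), 0.006 when it has sprung out above the ring. It then carries the tower; pushed in again, it lets the tower drop.
- lock_face (a point): Centre of the lock button's outer face, which looks along cap_top's x axis; 129 mm below the cap's top, so below the desk until the tower is drawn up.
- grommet: Fixed flat black plastic cable cover in the desk, 84 mm in diameter, 6 mm high, with a slot; origin at the centre of its underside. It is not the tower and does nothing.
- paint_a_mid (a point): Centre of a red paint dropper bottle, 25 mm in diameter, 78 mm high, standing beside the tower. Leave it.
- paint_b_mid (a point): Centre of a green paint dropper bottle, 25 mm in diameter, 78 mm high, standing beside the tower. Leave it.
- paint_c_mid (a point): Centre of a blue paint dropper bottle, 25 mm in diameter, 78 mm high, standing beyond the tower. Leave it.
- water_pot_mid (a point): Centre of a white water pot, 76 mm in diameter, 85 mm high, standing beyond the cable cover. Leave it.
- primer_jar_mid (a point): Centre of a grey jar with a black lid, 52 mm in diameter, 70 mm high, standing beyond the cable cover. Leave it.
- handle_mid (a point): A point on the axis of the black painting handle, 50 mm above its foot; the handle is 62 mm in diameter at the foot, 100 mm high, and bears a miniature up to 139 mm high; it stands on the cutting mat. Leave it.
- die_mid (a point): Centre of a black twenty-sided die, 44 mm across, on the cutting mat. Leave it.
- brush_mid (a point): Point near the middle of a paint brush, 167 mm long, 8 mm high, lying on the cutting mat along this point's x axis. Leave it.

How it is judged:
On the way, in this order (a step that is already met when the one before it is completed fails the run):
1. the cap is pressed in past the latch (value of joint tower below -0.003 m).
2. the tower springs up by itself to its first height, untouched (value of joint tower between 0.038 and 0.055 m and contact force between each of the arm, the fingers and tower below 0.3 N), for 0.1 s.
3. the tower is drawn up until the lock button is out (value of joint tower above 0.122 m and value of joint lock above 0.0045 m), for 0.1 s.
At the end, for the whole second after the job is handed in: The tower stands at rest, let go, at least 121 mm up, with its orange lock button out by more than 4.5 mm; paints, pots, handle, die and brush are within 25 mm of where they stood (value of joint tower above 0.121 m and value of joint lock above 0.0045 m and velocity of joint tower between -0.01 and 0.01 m/s); the robot touches nothing.
It fails at once if a paint bottle, pot or jar is shifted by more than 25 mm or knocked over (distance of any of paint_a_mid, paint_b_mid, paint_c_mid, water_pot_mid, primer_jar_mid from where it was at the start of the episode above 0.025 m).
It fails at once if a thing on the cutting mat is shifted by more than 25 mm or knocked over (distance of any of handle_mid, die_mid, brush_mid from where it was at the start of the episode above 0.025 m).
It also fails if it takes over 51 s, if anything falls off the work surface, if the arm or the gripper's body presses on something with over 40 N, if the wrist force passes 120 N, or if a joint passes its speed limit or range.

## Robot

A 7-joint arm with a two-finger parallel gripper is mounted at the origin on the work surface. World frame = base frame: x ahead of the robot, y to its left, z up, the work surface at z = 0. Lengths are in m, angles in rad, forces in N, time in s.
With the tool pointing down it reaches from about 0.425 to 1.025 m from the base axis. Payload 9.4 kg.
Tool frame: the origin (TCP) lies midway between the tips of the shut fingers; the grasp point (between the pads) lies 19 mm behind it (robot.tcp_to_grasp is the distance from the TCP to the grasp point, in m); z points along the fingers, y is the line along which they close (so a half turn about z gives the same grasp; the last joint's range is limited). The gripper opens to 93 mm and grips with 3 to 60 N. Pads are 15 mm wide; open, the fingers measure 128 mm over their backs; the gripper's body (75 mm by 188 mm) begins 65 mm behind the grasp point.
Start: joints at [-1.222, 0.599, -0.003, 1.599, 0.002, 0.943, -0.08], TCP at [0.299, 0.66, 0.196] pointing down, gripper open.
Joint ranges: [-2.57, 2.57], [-0.35, 1.97], [-1.29, 1.29], [0.11, 2.56], [-1.05, 4.19], [0.11, 1.86], [-2.63, 2.63]. Speed limits (rad/s): [2.22, 2.22, 3.01, 3.01, 3.14, 3.14, 3.14].

## Interface

Orientations are given as a unit quaternion [w, x, y, z].
In Python, from bench import monitor, viewer, robot gives the robot as it stands. The module is installed in compiled form; this text tells all that it offers.
- The arm moves only by the tool step_arm, never from a script. Its argument "deltas" is one flat list of numbers, 5 for each row, row after row: the closure, from -1 (fully open) to 1 (shut), then the shift along the tool's x, y, z each as a share of 0.02 m, from -1 to 1, then the turn about the tool's z as a share of 0.08 rad, from -1 to 1. In form: [fingers, dx, dy, dz, twist, fingers, dx, dy, dz, twist, ...]. A call has 1 to 5 rows; each row shifts and turns the commanded pose from where the row before left it, along the tool's axes as they then stand; what a row does not reach is not made up. A row lasts 1/12 s, in which the tool goes at most 41.7 mm and 7.16 degrees, less where a joint would pass 70% of its speed; a pose out of reach is approached as far as the arm can. A call with a number of a shift or a turn outside -1 to 1 is refused whole. A call with a gripper value outside its range is refused whole. The fingers move at their own pace and stop on an object; "squeeze" is the grip in N (left out, the last holds). Time passes only in rows, so rows that do not move let the fingers close. It gives the time, the measured TCP pose, the force, the opening and the grip force at its end, in the units of the state.
- monitor.sense(): the state, without advancing time (a new reading comes with each control period).
- viewer.capture(name): name is "scene" or "top" or "wrist"; returns the picture (420x560x3 uint8, red, green, blue); there is no depth.
- viewer.calibration(name): a dict with "intrinsics" (3x3 intrinsics, pixels), "pose" (4x4, takes a point from camera to world coordinates); the wrist camera has in their place "hand_eye" (4x4, takes a point from camera to tool coordinates, whose origin is the TCP and whose axes are the flange's). Camera axes: x right, y down, z forward; pixel columns grow to the right and rows downward; lengths in m; the calibration is good to about 2 mm. A picture is of the moment at which its call begins: read the wrist's pose just before it. calibration takes no time and is no camera call.
- robot.hand_in(): hands the job in; it is judged then, once.
The state is a dict: "time": time; "joints": joint angles; "dq": joint speeds; "joint_torque": joint torques, N m; "position": TCP position; "orientation": TCP orientation; "wrist_force": force on the tool from outside, world axes, zero at the start; "moment": the same for the moment, N m; "grip_width": finger opening in m; "grasp_force": force on a finger pad.
Only numpy, scipy, OpenCV 4.12 (cv2) and the standard library are available. Lean on these libraries where they do the work, as an engineer would, in place of code of your own. Each camera call takes 0.05 s, during which the arm holds its last target. There are 200 camera calls.

## Working session

There is one attempt and no reset: what is moved stays moved. The work goes in short steps, Python scripts to look and compute and a tool call to move; the robot and the scene stay as the last step left them, time stands still between calls to the robot, and variables do not carry over. Pictures are saved under pics/ and viewed, at most 10 in all, crops included, and the job is handed in when it is done.

Besides the shell and the picture viewer there is one more tool, called after ">>>" as name(argument=value, ...) on one line, values as JSON. step_arm: Moves the arm, as the interface text tells. Its arguments: {"type":"object","properties":{"deltas":{"type":"array"},"squeeze":{"type":"number"}},"required":["deltas"]}

```bash
mkdir -p pics; cat > h.py <<'E'
import numpy as np, cv2
from bench import monitor, viewer, robot
from scipy.spatial.transform import Rotation as R
def snap(n,f):
    s=monitor.sense(); im=viewer.capture(n); cv2.imwrite('pics/'+f,im[:,:,::-1]); return s,im
def T(s):
    q=s['orientation']; M=np.eye(4); M[:3,:3]=R.from_quat([q[1],q[2],q[3],q[0]]).as_matrix(); M[:3,3]=s['position']; return M
def pose(n,s=None):
    c=viewer.calibration(n); return np.array(c['intrinsics']), (T(s)@np.array(c['hand_eye']) if n=='wrist' else np.array(c['pose']))
def pix2w(n,u,v,z,s=None):
    K,P=pose(n,s); d=P[:3,:3]@np.linalg.solve(K,[u,v,1]); o=P[:3,3]; return o+d*(z-o[2])/d[2]
E
python3 - <<'E'
from h import *
s,_=snap('top','top.png'); snap('scene','scene.png')
print(s); print(T(s).round(3)); print(pose('top'))
E
```

```text
{'time': 0.0, 'joints': array([-1.22172963,  0.60011339, -0.00254734,  1.60008618,  0.00183514,
        0.94288578, -0.07980346]), 'dq': array([ 1.37870498e-05,  1.22021509e-03, -7.22693031e-04, -4.53861079e-04,
       -1.25217664e-03,  1.42844983e-03, -9.46249736e-04]), 'joint_torque': array([ 4.85957808e-04, -7.65072942e+01,  1.49779558e+00, -2.52346283e+01,
       -5.24158613e-02,  1.71540625e-02,  1.84867472e-04]), 'position': array([0.29925964, 0.6598136 , 0.19508402]), 'orientation': array([-7.65892342e-05,  2.11240351e-01,  9.77433864e-01, -7.41605380e-04]), 'wrist_force': array([ 0.07742685, -0.40118525,  0.28627082]), 'moment': array([ 0.01552158, -0.02865596, -0.01419513]), 'grasp_force': 0.0, 'grip_width': 0.09300253376419303}
[[-0.911  0.413 -0.     0.299]
 [ 0.413  0.911 -0.001  0.66 ]
 [-0.    -0.001 -1.     0.195]
 [ 0.     0.     0.     1.   ]]
(array([[456.7891843 ,   0.        , 298.21005916],
       [  0.        , 456.7891843 , 210.30395538],
       [  0.        ,   0.        ,   1.        ]]), array([[-0.01892546, -0.98675428,  0.16111433,  0.45897027],
       [-0.99968   ,  0.01597032, -0.01961729,  0.02486515],
       [ 0.01678439, -0.16143404, -0.98674076,  0.99755284],
       [ 0.        ,  0.        ,  0.        ,  1.        ]]))
```

View pics/top.png

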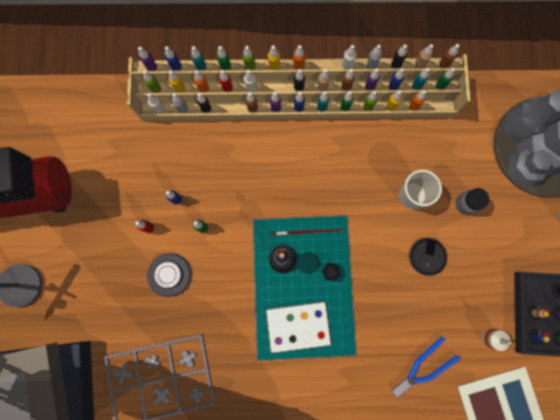

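View pics/scene.png

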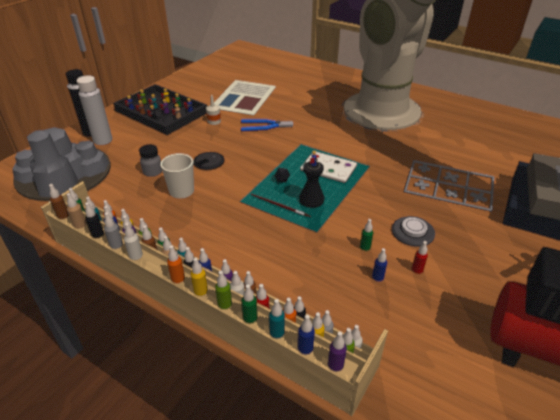

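The top view shows the tower cap at about (168,274). The bottles are red (145,226), green (201,226) and blue (174,197), and the cable cover is at (428,257). The scene view agrees: the tower has a bright cap, and the bottles stand on its far side.

```bash
python3 - <<'E'
from h import *
c=pix2w('top',168,274,.02); print('cap',c)
for n,u,v in(('red',143,224),('green',202,225),('blue',173,196)):
    p=pix2w('top',u,v,.05); d=p-c; print(n,p.round(3),np.hypot(*d[:2]).round(3),np.degrees(np.arctan2(d[1],d[0])).round())
s=monitor.sense(); print('tool delta to cap',(T(s)[:3,:3].T@(c-s['position'])).round(4))
c2=viewer.calibration('wrist');print(c2)
im=cv2.imread('pics/top.png')[170:330,100:260]; cv2.imwrite('pics/c.png',cv2.resize(im,None,fx=3.7,fy=3.7,interpolation=2))
E
```

```text
cap [0.4868432  0.28281181 0.02      ]
red [0.59  0.329 0.05 ] 0.113 24.0
green [0.586 0.207 0.05 ] 0.125 -37.0
blue [0.648 0.269 0.05 ] 0.162 -5.0
tool delta to cap [-0.3265 -0.2657  0.1756]
{'intrinsics': array([[303.54916837,   0.        , 277.47251231],
       [  0.        , 303.54916837, 213.91477984],
       [  0.        ,   0.        ,   1.        ]]), 'hand_eye': array([[-1.11472589e-03, -9.55100771e-01, -2.96279049e-01,
         8.28549470e-02],
       [ 9.99999375e-01, -1.03898841e-03, -4.13078696e-04,
         7.79924911e-05],
       [ 8.67012832e-05, -2.96279324e-01,  9.55101332e-01,
        -1.88146814e-01],
       [ 0.00000000e+00,  0.00000000e+00,  0.00000000e+00,
         1.00000000e+00]])}
```

View pics/c.png

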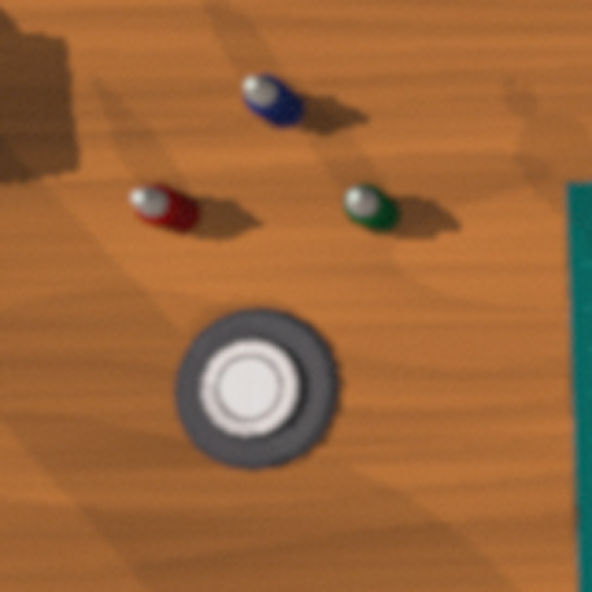

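The crop shows the cap centre at (249,387), which is (167.3,274.6) in the full view. The bottles are about 0.1 m further out in x. I'll raise the arm first and check what stands between it and the tower.

>>> step_arm(deltas=[-1, 0, 0, -1, 0, -1, 0, 0, -1, 0, -1, 0, 0, -1, 0, -1, 0, 0, -1, 0, -1, 0, 0, -1, 0])

```text
time: 0.52
position: [0.2993, 0.6599, 0.2964]
orientation: [-0.0, 0.211, 0.977, -0.001]
wrist_force: [-0.5, -0.2, 0.5]
grip_width: 0.0929
grasp_force: 0.0
```

```bash
python3 - <<'E'
from h import *
s,im=snap('wrist','w1.png'); print(s['position'])
E
```

```text
[0.29932819 0.65992077 0.2963557 ]
```

View pics/w1.png

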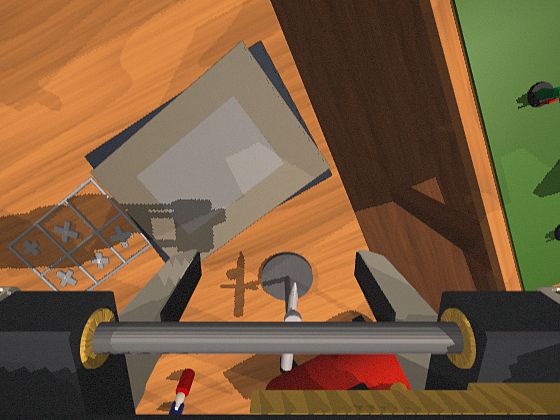

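The wrist view shows a grey box below the arm at about (215,150) and an airbrush stand at about (285,275). The red bottle is at the lower left, about (185,385). I'll go left along tool -y first, then forward along -x, which stays clear of the stand.

>>> step_arm(deltas=[1, 0, -1, 0, 0, 1, 0, -1, 0, 0, 1, 0, -1, 0, 0, 1, -0.5, -1, 0, 0, 1, -0.5, -1, 0, 0])

```text
time: 0.98
position: [0.2754, 0.56, 0.2953]
orientation: [-0.0, 0.211, 0.978, -0.0]
wrist_force: [0.3, 0.1, -0.2]
grip_width: 0.0641
grasp_force: 0.0
```

>>> step_arm(deltas=[1, -1, -1, 0, 0, 1, -1, -1, 0, 0, 1, -1, -1, 0, 0, 1, -1, -1, 0, 0, 1, -1, -1, 0, 0])

```text
time: 1.4
position: [0.3263, 0.427, 0.2955]
orientation: [-0.0, 0.211, 0.977, -0.0]
wrist_force: [0.4, -0.3, 0.1]
grip_width: 0.031
grasp_force: 0.0
```

>>> step_arm(deltas=[1, -1, -1, 0, 0, 1, -1, -1, 0, 0, 1, -1, -1, 0, 0, 1, -1, 0, 0, 0, 1, -1, 0, 0, 0])

```text
time: 1.82
position: [0.3927, 0.3309, 0.296]
orientation: [-0.0, 0.212, 0.977, -0.0]
wrist_force: [0.2, 0.7, 0.2]
grip_width: 0.0011
grasp_force: 0.0
```

>>> step_arm(deltas=[1, 0, 0, 0, -1, 1, 0, 0, 0, -1, 1, 0, 0, 0, -1, 1, 0, 0, 0, -1, 1, 0, 0, 0, -1])

```text
time: 2.23
position: [0.3923, 0.3324, 0.2955]
orientation: [-0.0, 0.011, 1.0, -0.0]
wrist_force: [0.4, -0.3, 0.6]
grip_width: 0.0006
grasp_force: 0.0
```

```bash
python3 - <<'E'
from h import *
s,im=snap('wrist','w2.png'); print(s['position'],s['joints'].round(2)); print(T(s).round(3))
K,P=pose('wrist',s); q=np.linalg.inv(P)@[.486,.283,.02,1]; print(K@q[:3]/q[2])
E
```

```text
[0.39227232 0.33238148 0.29551191] [-0.81  0.23  0.    1.95 -0.    0.96  0.74]
[[-1.     0.022 -0.     0.392]
 [ 0.022  1.    -0.     0.332]
 [ 0.    -0.    -1.     0.296]
 [ 0.     0.     0.     1.   ]]
[248.73827355 233.79456899   1.        ]
```

View pics/w2.png

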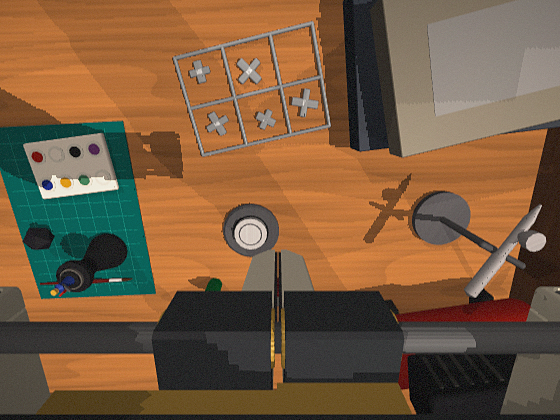

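The prediction lands on the cap: it is at about (249,233), so it sits at (0.486, 0.283). Next I go above it and down.

>>> step_arm(deltas=[1, -0.95, -0.47, 0, 0, 1, -0.95, -0.47, 0, 0, 1, -0.95, -0.47, 0, 0, 1, -0.95, -0.47, 0, 0, 1, -0.95, -0.47, 0, 0])

```text
time: 2.7
position: [0.4868, 0.2825, 0.2956]
orientation: [-0.0, 0.014, 1.0, -0.0]
wrist_force: [-0.1, 0.6, 0.6]
grip_width: 0.0006
grasp_force: 0.0
```

>>> step_arm(deltas=[1, 0, 0, 1, 0, 1, 0, 0, 1, 0, 1, 0, 0, 1, 0, 1, 0, 0, 1, 0, 1, 0, 0, 1, 0])

```text
time: 3.12
position: [0.486, 0.283, 0.1948]
orientation: [-0.0, 0.014, 1.0, -0.0]
wrist_force: [-0.2, -0.3, 0.4]
grip_width: 0.0004
grasp_force: 0.0
```

>>> step_arm(deltas=[1, 0, 0, 1, 0, 1, 0, 0, 1, 0, 1, 0, 0, 1, 0, 1, 0, 0, 1, 0, 1, 0, 0, 1, 0])

```text
time: 3.53
position: [0.486, 0.283, 0.0948]
orientation: [-0.0, 0.014, 1.0, -0.0]
wrist_force: [0.6, 0.2, -0.8]
grip_width: 0.0005
grasp_force: 0.0
```

>>> step_arm(deltas=[1, 0, 0, 1, 0, 1, 0, 0, 0.5, 0, 1, 0, 0, 0.5, 0, 1, 0, 0, 0, 0, 1, 0, 0, 0, 0])

```text
time: 3.95
position: [0.4862, 0.2831, 0.056]
orientation: [-0.0, 0.013, 1.0, -0.0]
wrist_force: [0.4, 0.1, 0.2]
grip_width: 0.0004
grasp_force: 0.0
```

```bash
python3 - <<'E'
from h import *
s,im=snap('wrist','w3.png'); print(s['position'],s['wrist_force'],s['joints'].round(2)); 
E
```

```text
[0.48624027 0.28314558 0.05595185] [0.41609106 0.06078733 0.24556108] [-0.64  0.6   0.02  2.09 -0.03  0.45  0.94]
```

View pics/w3.png

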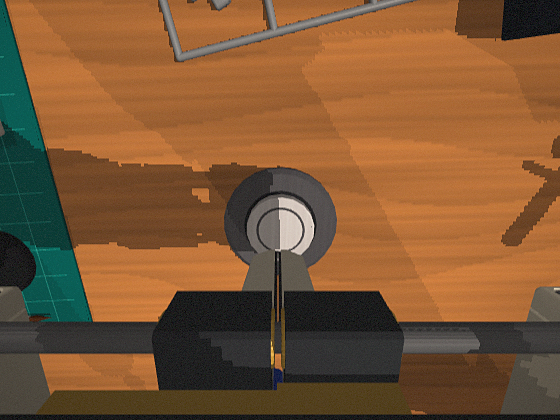

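The closed fingers sit over the cap, whose centre is at about (281,229), and the alignment is good. Now I press in small steps while watching the force.

>>> step_arm(deltas=[1, 0, 0, 0.8, 0, 1, 0, 0, 0.8, 0, 1, 0, 0, 0, 0])

```text
time: 4.25
position: [0.4858, 0.283, 0.0231]
orientation: [-0.0, 0.013, 1.0, -0.0]
wrist_force: [0.0, -1.1, 0.8]
grip_width: 0.0002
grasp_force: 0.0
```

>>> step_arm(deltas=[1, 0, 0, 0.2, 0, 1, 0, 0, 0.1, 0, 1, 0, 0, 0, 0])

```text
time: 4.5
position: [0.4865, 0.2834, 0.0185]
orientation: [0.0, 0.013, 1.0, 0.0]
wrist_force: [-0.4, 0.1, -0.1]
grip_width: 0.0001
grasp_force: 0.0
```

>>> step_arm(deltas=[1, 0, 0, 0.15, 0, 1, 0, 0, 0, 0])

```text
time: 4.67
position: [0.4864, 0.2833, 0.0151]
orientation: [0.0, 0.013, 1.0, 0.0]
wrist_force: [-0.1, -0.3, -0.3]
grip_width: 0.0002
grasp_force: 0.0
```

>>> step_arm(deltas=[1, 0, 0, 0.1, 0, 1, 0, 0, 0, 0])

```text
time: 4.83
position: [0.4862, 0.2832, 0.0129]
orientation: [0.0, 0.013, 1.0, 0.0]
wrist_force: [-0.8, -0.3, 0.2]
grip_width: 0.0001
grasp_force: 0.0
```

There should be force by now, so I'll look.

```bash
python3 - <<'E'
from h import *
s,im=snap('wrist','w4.png'); print(s['position'],s['wrist_force'])
cv2.imwrite('pics/w4c.png',cv2.resize(im[150:350,180:380,::-1],None,fx=3,fy=3,interpolation=2))
E
```

```text
[0.48617572 0.28319455 0.01285672] [-0.82706715 -0.27352944  0.15338502]
```

View pics/w4c.png

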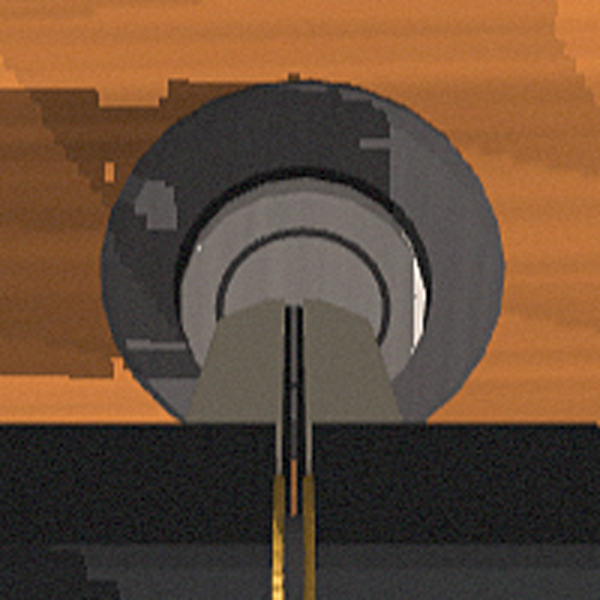

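The tips are over the cap's centre circle and the cap is still slightly proud of the ring, so contact is close. I'll carry on in small steps.

>>> step_arm(deltas=[1, 0, 0, 0.1, 0, 1, 0, 0, 0, 0])

```text
time: 5.05
position: [0.4861, 0.2831, 0.0107]
orientation: [-0.0, 0.013, 1.0, -0.0]
wrist_force: [-0.0, 0.3, 0.8]
grip_width: 0.0009
grasp_force: 0.0
```

```bash
python3 - <<'E'
from h import *
s=monitor.sense(); print(s['position'],s['wrist_force'],s['joint_torque'].round(2))
E
```

```text
[0.48613531 0.28314773 0.0107024 ] [-0.03321399  0.26865182  0.84331019] [ 4.000e-02 -6.786e+01  2.040e+00 -1.083e+01 -1.000e-02  2.000e-02
 -0.000e+00]
```

>>> step_arm(deltas=[1, 0, 0, 0.1, 0, 1, 0, 0, 0, 0])

```text
time: 5.22
position: [0.4861, 0.2831, 0.0086]
orientation: [-0.0, 0.013, 1.0, -0.0]
wrist_force: [0.9, -0.4, -1.4]
grip_width: 0.0009
grasp_force: 0.0
```

>>> step_arm(deltas=[1, 0, 0, 0.1, 0, 1, 0, 0, 0, 0])

```text
time: 5.38
position: [0.4861, 0.2831, 0.0066]
orientation: [-0.0, 0.013, 1.0, -0.0]
wrist_force: [-0.4, 0.3, 0.4]
grip_width: 0.0005
grasp_force: 0.0
```

```bash
python3 - <<'E'
from h import *
s,im=snap('wrist','w5.png'); print(s['position'],s['wrist_force'],s['moment'],s['joint_torque'].round(2))
K,P=pose('wrist',s); 
def pr(p): q=np.linalg.inv(P)@np.r_[p,1]; return (K@q[:3]/q[2])[:2].round(1)
print('tcp',pr(s['position']))
a=np.linspace(0,2*np.pi,73)
d=im[150:350,180:380,::-1].copy(); d=cv2.resize(d,None,fx=3,fy=3,interpolation=2)
for z,r,c in((0.012,.027,(0,255,0)),(0.02,.027,(0,0,255)),(0.01,.047,(255,255,0)),(0.0,.047,(255,0,255))):
    pts=np.array([(pr([.486+r*np.cos(t),.283+r*np.sin(t),z])-[180,150])*3 for t in a]).astype(int); cv2.polylines(d,[pts],1,c,1)
cv2.circle(d,tuple(((pr(s['position'])-[180,150])*3).astype(int)),4,(255,0,0),-1)
cv2.imwrite('pics/w5c.png',d)
E
```

```text
[0.48611231 0.28310248 0.00662571] [-0.40482041  0.34279679  0.40058569] [-0.01384711 -0.03333704 -0.01014423] [ 4.000e-02 -6.803e+01  2.050e+00 -1.057e+01 -1.000e-02  2.000e-02
 -0.000e+00]
tcp [277.5 248.6]
```

View pics/w5c.png

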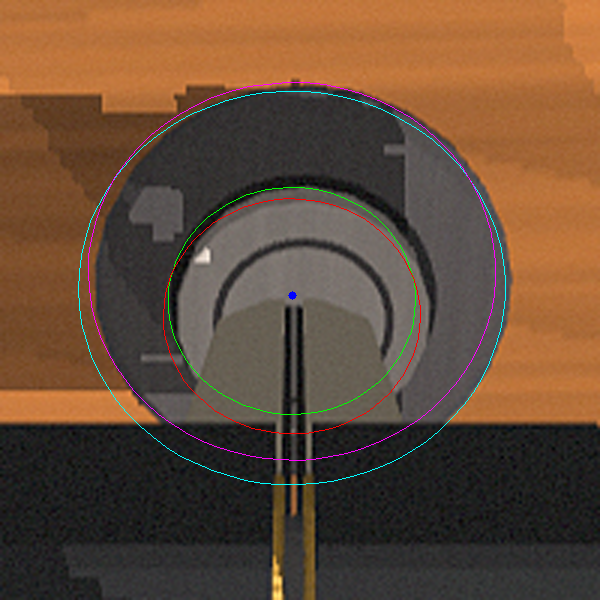

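The ring and cap outlines show the cap has not moved yet. The ring also appears about 6 mm deeper than modelled, so the fingertips are still above the cap. I'll keep going in 2 mm steps.

>>> step_arm(deltas=[1, 0, 0, 0.1, 0, 1, 0, 0, 0, 0])

```text
time: 5.6
position: [0.4862, 0.2831, 0.0047]
orientation: [-0.0, 0.013, 1.0, -0.0]
wrist_force: [-0.0, 0.2, -0.0]
grip_width: 0.0003
grasp_force: 0.0
```

>>> step_arm(deltas=[1, 0, 0, 0.1, 0, 1, 0, 0, 0, 0])

```text
time: 5.77
position: [0.4861, 0.2831, 0.0026]
orientation: [-0.0, 0.013, 1.0, -0.0]
wrist_force: [0.4, 0.4, 0.7]
grip_width: 0.0003
grasp_force: 0.0
```

>>> step_arm(deltas=[1, 0, 0, 0.1, 0, 1, 0, 0, 0, 0])

```text
time: 5.93
position: [0.4861, 0.2831, 0.0006]
orientation: [-0.0, 0.013, 1.0, -0.0]
wrist_force: [0.8, -0.3, 0.1]
grip_width: 0.0006
grasp_force: 0.0
```

>>> step_arm(deltas=[1, 0, 0, 0.1, 0, 1, 0, 0, 0, 0])

```text
time: 6.1
position: [0.4861, 0.2831, -0.0013]
orientation: [-0.0, 0.013, 1.0, -0.0]
wrist_force: [0.3, -1.0, 0.0]
grip_width: 0.0003
grasp_force: 0.0
```

>>> step_arm(deltas=[1, 0, 0, 0.1, 0, 1, 0, 0, 0, 0])

```text
time: 6.27
position: [0.4862, 0.2831, -0.0031]
orientation: [0.0, 0.013, 1.0, 0.0]
wrist_force: [-0.7, 0.2, 4.1]
grip_width: 0.0006
grasp_force: 2.0
```

>>> step_arm(deltas=[1, 0, 0, 0.1, 0, 1, 0, 0, 0, 0])

```text
time: 6.43
position: [0.4862, 0.2832, -0.005]
orientation: [0.0, 0.013, 1.0, 0.0]
wrist_force: [-0.2, -0.2, 4.1]
grip_width: 0.0006
grasp_force: 2.1
```

Contact is at a reading of about -0.002, so the readings are offset by roughly 22 mm. I press on to about 6.5 mm of travel.

>>> step_arm(deltas=[1, 0, 0, 0.1, 0, 1, 0, 0, 0, 0])

```text
time: 6.6
position: [0.4862, 0.2832, -0.0069]
orientation: [0.0, 0.013, 1.0, 0.0]
wrist_force: [-0.0, -0.7, 4.1]
grip_width: 0.0001
grasp_force: 2.1
```

>>> step_arm(deltas=[1, 0, 0, 0.1, 0, 1, 0, 0, 0, 0])

```text
time: 6.77
position: [0.4862, 0.2832, -0.0089]
orientation: [0.0, 0.013, 1.0, 0.0]
wrist_force: [-2.0, -0.8, 4.2]
grip_width: 0.0009
grasp_force: 2.2
```

>>> step_arm(deltas=[1, 0, 0, 0.06, 0, 1, 0, 0, 0, 0])

```text
time: 6.93
position: [0.4862, 0.2832, -0.0101]
orientation: [0.0, 0.013, 1.0, 0.0]
wrist_force: [-0.3, -0.0, 4.5]
grip_width: 0.0006
grasp_force: 2.3
```

>>> step_arm(deltas=[1, 0, 0, 0.05, 0, 1, 0, 0, 0, 0])

```text
time: 7.1
position: [0.4862, 0.2832, -0.0104]
orientation: [0.0, 0.013, 1.0, 0.0]
wrist_force: [-2.0, -1.9, 13.1]
grip_width: -0.0001
grasp_force: 6.6
```

It hit the stop (13 N) at a reading of -0.0104, so the true tip height is the reading plus about 22 mm. Now I lift off quickly and let it spring.

>>> step_arm(deltas=[1, 0, 0, -1, 0, 1, 0, 0, -1, 0, 1, 0, 0, -1, 0, 1, 0, 0, -1, 0, 1, 0, 0, -1, 0])

```text
time: 7.52
position: [0.486, 0.2831, 0.0896]
orientation: [-0.0, 0.013, 1.0, -0.0]
wrist_force: [0.5, -0.1, 0.1]
grip_width: 0.0005
grasp_force: 0.0
```

>>> step_arm(deltas=[-1, 0, 0, -1, 0, -1, 0, 0, -0.5, 0, -1, 0, 0, 0, 0, -1, 0, 0, 0, 0, -1, 0, 0, 0, 0])

```text
time: 7.93
position: [0.4857, 0.2829, 0.1177]
orientation: [-0.001, 0.013, 1.0, -0.0]
wrist_force: [0.4, -0.9, 0.0]
grip_width: 0.0292
grasp_force: 0.0
```

>>> step_arm(deltas=[-1, 0, 0, 0, 0, -1, 0, 0, 0, 0, -1, 0, 0, 0, 0, -1, 0, 0, 0, 0, -1, 0, 0, 0, 0])

```text
time: 8.35
position: [0.4861, 0.2831, 0.1184]
orientation: [-0.0, 0.013, 1.0, -0.0]
wrist_force: [-0.5, 0.2, -0.6]
grip_width: 0.0625
grasp_force: 0.0
```

```bash
python3 - <<'E'
from h import *
s,im=snap('wrist','w6.png'); print(s['position'],s['wrist_force'])
E
```

```text
[0.48610421 0.28309352 0.11839553] [-0.54439298  0.17349487 -0.59052525]
```

View pics/w6.png

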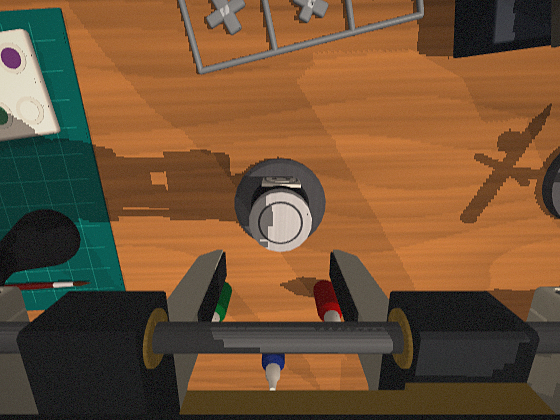

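The tower has sprung up, with the cap centre at about (280,222), midway between the fingers. A quick x check first, then I grasp.

```bash
python3 - <<'E'
from h import *
s=monitor.sense()
for z in (.065,.059,.043): print(z,pix2w('wrist',280,222,z,s).round(4))
print(s['joints'].round(2))
E
```

```text
0.065 [0.4854 0.2852 0.065 ]
0.059 [0.4875 0.2852 0.059 ]
0.043 [0.4929 0.2852 0.043 ]
[-0.65  0.51  0.03  2.05 -0.03  0.59  0.94]
```

>>> step_arm(deltas=[-1, 0, 0.1, 0, 0, -1, 0, 0, 0, 0, -1, 0, 0, 0, 0, -1, 0, 0, 0, 0, -1, 0, 0, 0, 0])

```text
time: 8.82
position: [0.4862, 0.2852, 0.1188]
orientation: [0.0, 0.013, 1.0, -0.0]
wrist_force: [-0.8, -0.3, -0.5]
grip_width: 0.0926
grasp_force: 0.0
```

>>> step_arm(deltas=[-1, 0, 0, 0.8, 0, -1, 0, 0, 0.8, 0, -1, 0, 0, 0.8, 0, -1, 0, 0, 0.8, 0, -1, 0, 0, 0, 0])

```text
time: 9.23
position: [0.485, 0.2844, 0.0524]
orientation: [-0.001, 0.013, 1.0, -0.001]
wrist_force: [0.1, -0.3, 0.3]
grip_width: 0.0931
grasp_force: 0.0
```

>>> step_arm(deltas=[-1, 0, 0, 0.5, 0, -1, 0, 0, 0.5, 0, -1, 0, 0, 0.5, 0, -1, 0, 0, 0.4, 0, -1, 0, 0, 0, 0])

```text
time: 9.65
position: [0.4856, 0.2848, 0.0152]
orientation: [-0.001, 0.013, 1.0, -0.001]
wrist_force: [0.2, -0.2, -0.1]
grip_width: 0.0931
grasp_force: 0.0
```

>>> step_arm(deltas=[0.5, 0, 0, 0, 0, 0.5, 0, 0, 0, 0, 0.5, 0, 0, 0, 0, 0.5, 0, 0, 0, 0, 0.5, 0, 0, 0, 0], squeeze=25)

```text
time: 10.07
position: [0.4865, 0.2853, 0.0171]
orientation: [0.0, 0.013, 1.0, 0.0]
wrist_force: [0.1, 0.3, 0.1]
grip_width: 0.0642
grasp_force: 0.0
```

>>> step_arm(deltas=[0.5, 0, 0, 0, 0, 0.5, 0, 0, 0, 0, 0.5, 0, 0, 0, 0])

```text
time: 10.32
position: [0.4864, 0.2852, 0.0169]
orientation: [0.0, 0.013, 1.0, 0.0]
wrist_force: [0.8, -0.5, 1.3]
grip_width: 0.0538
grasp_force: 25.0
```

Gripped at 53.8 mm. Now I draw it up.

>>> step_arm(deltas=[0.5, 0, 0, -0.3, 0, 0.5, 0, 0, -0.5, 0, 0.5, 0, 0, -0.5, 0, 0.5, 0, 0, -0.5, 0, 0.5, 0, 0, -0.5, 0])

```text
time: 10.73
position: [0.4863, 0.2852, 0.064]
orientation: [0.0, 0.013, 1.0, 0.0]
wrist_force: [1.8, 1.5, -7.0]
grip_width: 0.0534
grasp_force: 25.0
```

>>> step_arm(deltas=[0.5, 0, 0, -0.5, 0, 0.5, 0, 0, -0.5, 0, 0.5, 0, 0, -0.5, 0, 0.5, 0, 0, -0.25, 0, 0.5, 0, 0, 0, 0])

```text
time: 11.15
position: [0.4864, 0.2852, 0.0992]
orientation: [0.0, 0.013, 1.0, 0.0]
wrist_force: [1.3, 1.4, -3.8]
grip_width: 0.0535
grasp_force: 25.0
```

>>> step_arm(deltas=[0.5, 0, 0, -0.1, 0, 0.5, 0, 0, 0, 0, 0.5, 0, 0, 0, 0])

```text
time: 11.4
position: [0.4863, 0.2852, 0.0995]
orientation: [-0.0, 0.013, 1.0, -0.0]
wrist_force: [1.6, 0.9, -3.9]
grip_width: 0.0535
grasp_force: 25.0
```

>>> step_arm(deltas=[0.5, 0, 0, -0.08, 0, 0.5, 0, 0, 0, 0, 0.5, 0, 0, 0, 0])

```text
time: 11.65
position: [0.4863, 0.2852, 0.1012]
orientation: [0.0, 0.013, 1.0, -0.0]
wrist_force: [2.3, 1.7, -3.2]
grip_width: 0.0535
grasp_force: 25.0
```

>>> step_arm(deltas=[0.5, 0, 0, 0.1, 0, 0.5, 0, 0, 0.1, 0, 0.5, 0, 0, 0.05, 0, 0.5, 0, 0, 0, 0, 0.5, 0, 0, 0, 0])

```text
time: 12.07
position: [0.4863, 0.2852, 0.0965]
orientation: [0.0, 0.013, 1.0, 0.0]
wrist_force: [1.2, -0.2, 1.1]
grip_width: 0.0536
grasp_force: 25.0
```

The load has gone from -3.2 N to +1.1 N, so the tower is resting on its lock. I let go and retreat upward.

>>> step_arm(deltas=[-1, 0, 0, 0, 0, -1, 0, 0, 0, 0, -1, 0, 0, 0, 0, -1, 0, 0, 0, 0, -1, 0, 0, 0, 0])

```text
time: 12.48
position: [0.4861, 0.2851, 0.0963]
orientation: [-0.0, 0.013, 1.0, -0.0]
wrist_force: [0.9, 0.4, -1.1]
grip_width: 0.0825
grasp_force: 0.0
```

>>> step_arm(deltas=[-1, 0, 0, 0, 0, -1, 0, 0, -0.5, 0, -1, 0, 0, -1, 0, -1, 0, 0, -1, 0, -1, 0, 0, -1, 0])

```text
time: 12.9
position: [0.4861, 0.285, 0.1677]
orientation: [-0.0, 0.013, 1.0, -0.0]
wrist_force: [0.4, 0.2, 0.3]
grip_width: 0.0931
grasp_force: 0.0
```

>>> step_arm(deltas=[-1, 0, 0, -1, 0, -1, 0, 0, -1, 0, -1, 0, 0, -0.5, 0, -1, 0, 0, 0, 0, -1, 0, 0, 0, 0])

```text
time: 13.32
position: [0.4862, 0.2852, 0.2166]
orientation: [0.0, 0.013, 1.0, 0.0]
wrist_force: [0.3, -0.1, 0.0]
grip_width: 0.0932
grasp_force: 0.0
```

```bash
python3 - <<'E'
from h import *
s,a=snap('wrist','w7.png'); _,b=snap('scene','s7.png'); print(s['position'],s['wrist_force'])
b=cv2.resize(b[150:310,330:490],(420,420),interpolation=2)
cv2.imwrite('pics/f.png',cv2.resize(np.hstack([a[:,80:460],b]),(800,420))[:,:,::-1])
E
```

```text
[0.48622372 0.28521179 0.21657235] [ 0.26552932 -0.07925615  0.02493386]
```

View pics/f.png

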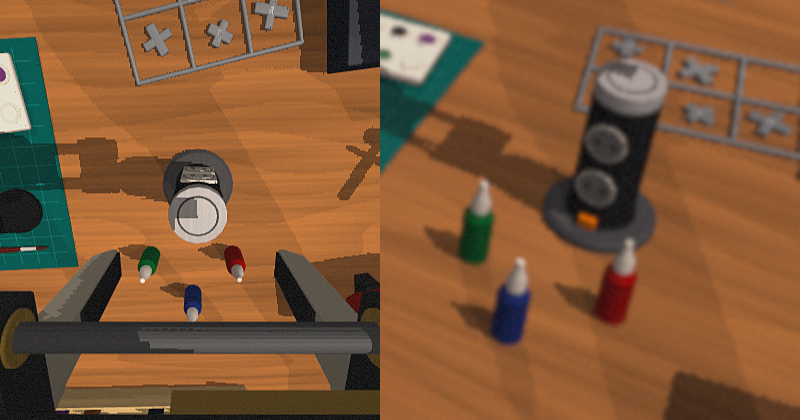

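The tower stands fully raised. Its orange lock button shows above the ring at (587,221) in the right half, all three bottles are upright, and the gripper is clear.

```bash
python3 -c "
from bench import robot
print(robot.hand_in())"
```

```text
the job is handed in; nothing more can be done
None
```

The tower is up and standing on its orange lock button, let go and untouched; the three paint bottles are still upright where they stood, nothing else was touched, and the job was handed in at about 13 s (the hand-in returned no verdict).

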